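Sweep the trunking offcuts into the scrap tray

ROBOT

A 7-joint arm with a two-finger parallel gripper is mounted at the origin on the work surface. World frame = base frame: x ahead of the robot, y to its left, z up, the work surface at z = 0. Lengths are in m, angles in rad, forces in N, time in s.
With the tool pointing down it reaches from about 0.4 to 0.85 m from the base axis. Payload 10.4 kg.
Tool frame: the origin (TCP) lies between the finger pads; the fingertips stand 19 mm ahead of it and the grasp point (between the pads) is the TCP; z points along the fingers, x is the direction in which the jaws open and shut, and the axes are right-handed (so a half turn about z gives the same grasp; the last joint's range is limited). The gripper opens to 87 mm and grips with 3 to 60 N. Pads are 19 mm wide; open, the fingers measure 117 mm over their backs; the gripper's body (75 mm by 190 mm) begins 51 mm behind the grasp point.
Start: joints at [-1.335, 0.332, -0.065, 1.46, 0.022, 1.35, -0.088], TCP at [0.16, 0.604, 0.242] pointing down, gripper open.
Joint ranges: [-2.6, 2.6], [-0.5, 2.12], [-1.47, 1.34], [0.16, 2.42], [-1.27, 4.41], [0.06, 2.06], [-2.6, 2.6]. Speed limits (rad/s): [2.22, 2.22, 2.79, 2.79, 3.14, 3.14, 3.14].

INTERFACE

Orientations are given as a unit quaternion [x, y, z, w].
In Python, from bench import * gives the robot as it stands.
- The arm moves only by the tool step_arm, never from a script. Its argument "commands" is a list of rows, each a list of 6 numbers: the shift along the tool's x, y, z in m, then the turn, a rotation vector about the tool's x, y, z in rad. In form: [[tx, ty, tz, rx, ry, rz], ...]. A call has 1 to 12 rows; each row shifts and turns the commanded pose from where the row before left it, along the tool's axes as they then stand; what a row does not reach is not made up. A row lasts 1/10 s, in which the tool goes at most 50 mm and 8.59 degrees, less where a joint would pass 70% of its speed; a pose out of reach is approached as far as the arm can. A call with a gripper value outside its range is refused whole. "gripper" is the opening, from 0 (shut) to 1 (fully open), set as the call begins (left out, the last holds). The fingers move at their own pace and stop on an object; "grip_force" is the grip in N (left out, the last holds). Time passes only in rows, so rows that do not move let the fingers close. It gives the time, the measured TCP pose, the force and the opening at its end, in the units of the state.
- read_state(): the state, without advancing time (a new reading comes with each control period).
- camera(name): name is "side" or "top" or "wrist"; returns the picture (480x640x3 uint8, red, green, blue); there is no depth.
- get_calibration(name): a dict with "fx", "fy", "cx", "cy" (pixels), "R" (3x3) and "t" (3): a world point X has camera coordinates R X + t. Camera axes: x right, y down, z forward; pixel columns grow to the right and rows downward; lengths in m; the calibration is good to about 2 mm. A picture is of the moment at which its call begins: read the wrist's pose just before it. get_calibration takes no time and is no camera call; for the wrist camera it gives the pose at the moment of the call.
- close_job(): hands the job in, once; it reports no verdict.
The state is a dict: "time": time; "joint_positions": joint angles; "joint_vel": joint speeds; "joint_torque": joint torques, N m; "ee_pos": TCP position; "eef_rot": TCP orientation; "ft_force": force on the tool from outside, world axes, zero at the start; "torque": the same for the moment, N m; "width": finger opening in m.
Only numpy, scipy, OpenCV 4.12 (cv2) and the standard library are available. Lean on these libraries where they do the work, as an engineer would, in place of code of your own. Each camera call takes 0.05 s, during which the arm holds its last target. There are 200 camera calls.

TASK

Clear the chipboard work board: use the fingertips to sweep the three short white U-shaped trunking offcuts across the board and over its end edge, so that all three lie in the plain undivided scrap tray. Only push them, do not pick them up or carry them, and leave the round coupler, the socket insert and everything else on and around the board where they are.

Things in the scene. Friction and masses are not known exactly. Their poses are not given: they have to be found in the camera images.
- board: Fixed rectangular chipboard work board on battens: 260 mm along its own x, 360 mm along its own y, flat top 65 mm above the table (board itself 18 mm thick), no rim. Origin at the centre of its footprint on the table. Its two ends (own y = +180 mm and -180 mm) each overhang the edge of a low tray by about 10 mm, so that what is pushed over an end drops into the tray there.
- scrap_tray: Fixed empty beige open tray without dividers, at one end of the board (either one) and parallel to it: 250 mm along its own x, 130 mm along its own y, 44 mm high (rim 21 mm below the board's top), walls and floor 4 mm. Origin at the centre of its underside, on the table; 235 mm along the board's own +y or -y from the board's origin.
- parts_tray: Fixed beige tray of the same outer size at the board's other end, split by dividers into six compartments holding good stock. Origin at the centre of its underside. Nothing is to go in here.
- offcut1_center (a point): White plastic offcut of U-shaped mini cable trunking, 28 mm long (its own x), 22 mm wide, 15 mm high, 3 mm walls, 14 g, lying on the board with the open side of the U up, at any yaw. The point is its centre, 7.5 mm above its underside.
- offcut2_center (a point): White plastic offcut of U-shaped mini cable trunking, 34 mm long (its own x), 22 mm wide, 15 mm high, 3 mm walls, 14 g, lying on the board with the open side of the U up, at any yaw. The point is its centre, 7.5 mm above its underside.
- offcut3_center (a point): White plastic offcut of U-shaped mini cable trunking, 40 mm long (its own x), 22 mm wide, 15 mm high, 3 mm walls, 14 g, lying on the board with the open side of the U up, at any yaw. The point is its centre, 7.5 mm above its underside.
- coupler: Grey plastic conduit coupler, a round tube 26 mm across, 32 mm high, standing on end near the middle line of the board (own x near 0), among the offcuts; light and loose. To be left alone. Origin at the centre of its underside.
- insert: White wall-socket insert: a stepped block 24 x 26 mm, 32 mm high, with a small dark opening on top, standing near the middle line of the board, among the offcuts; light and loose. To be left alone. Origin at the centre of its underside.
- wall_box: White wall box, 80 x 80 mm, 50 mm high, loose on the table beyond the board. Leave alone. Origin at the centre of its underside.
- screwdriver: Screwdriver, 160 mm long, lying on the table beyond the board. Leave alone. Origin on its underside.
- tape: Black roll of tape, 90 mm across, 19 mm high, lying flat on the table beyond the board. Leave alone. Origin at the centre of its underside.

How it is judged:
At the end, for the whole second after the job is handed in: All three offcuts lie at rest inside the undivided scrap tray, their centres within its walls and below its rim; the coupler and the insert still stand within 15 mm of where they stood; the wall box, screwdriver and tape are within 20 mm of where they were (x of offcut1_center in the frame of scrap_tray between -0.121 and 0.121 m and y of offcut1_center in the frame of scrap_tray between -0.061 and 0.061 m and z of each of offcut1_center, offcut2_center, offcut3_center in the frame of scrap_tray below 0.044 m and linear speed of each of offcut1, offcut2, offcut3 below 0.02 m/s and x of offcut2_center in the frame of scrap_tray between -0.121 and 0.121 m and y of offcut2_center in the frame of scrap_tray between -0.061 and 0.061 m and x of offcut3_center in the frame of scrap_tray between -0.121 and 0.121 m and y of offcut3_center in the frame of scrap_tray between -0.061 and 0.061 m and distance of each of coupler, insert from where it was at the start of the episode below 0.015 m and angle between each of coupler, insert's own z axis and vertical below 0.2 rad and distance of each of wall_box, screwdriver, tape from where it was at the start of the episode below 0.02 m); the robot touches nothing.
It fails at once if an offcut is lifted or carried (its centre more than 90 mm above the table, 25 mm above the board's top) instead of being swept (height (world z) of any of offcut1_center, offcut2_center, offcut3_center above 0.09 m).
It fails at once if the coupler or the insert is shifted more than 15 mm or knocked over (distance of any of coupler, insert from where it was at the start of the episode above 0.015 m or angle between any of coupler, insert's own z axis and vertical above 0.5 rad).
It fails at once if the wall box, screwdriver or tape is shifted more than 20 mm (distance of any of wall_box, screwdriver, tape from where it was at the start of the episode above 0.02 m).
It also fails if it takes over 64 s, if anything falls off the work surface, if the arm or the gripper's body presses on something with over 40 N, if the wrist force passes 120 N, or if a joint passes its speed limit or range.

## Working session

There is one attempt and no reset: what is moved stays moved. The work goes in short steps, Python scripts to look and compute and a tool call to move; the robot and the scene stay as the last step left them, time stands still between calls to the robot, and variables do not carry over. Pictures are saved under pics/ and viewed, on a budget of 10 in all, crops included, one or two more only if the job needs it, and the job is handed in when it is done.

Besides the shell and the picture viewer there is one more tool, called after "Call:" as a command line: name --pt "numbers of a row" for each row, then --argument value for the rest. step_arm: Moves the arm, as the interface text tells. Its arguments: {"type":"object","properties":{"commands":{"type":"array","items":{"type":"array","items":{"type":"number"}}},"gripper":{"type":"number"},"grip_force":{"type":"number"}},"required":["commands"]}

```bash
mkdir -p pics; cat > h.py <<'E'
from bench import *
import numpy as np, cv2
def save(n,f):
    im=camera(n); cv2.imwrite('pics/'+f,cv2.cvtColor(im,cv2.COLOR_RGB2BGR)); return im
def ray(n,uv,z):
    c=get_calibration(n); R=np.array(c['R']);t=np.array(c['t'])
    o=-R.T@t; d=R.T@np.array([(uv[0]-c['cx'])/c['fx'],(uv[1]-c['cy'])/c['fy'],1])
    return o+d*(z-o[2])/d[2]
def proj(n,X):
    c=get_calibration(n); p=np.array(c['R'])@np.array(X)+np.array(c['t'])
    return [c['fx']*p[0]/p[2]+c['cx'],c['fy']*p[1]/p[2]+c['cy']]
E
python3 - <<'E'
from h import *
s=read_state(); print(s['time'],s['ee_pos'],s['eef_rot'],s['width'],s['ft_force'])
for n in('top','side'):
    save(n,n+'0.png'); c=get_calibration(n); print(n,c['fx'],c['cx'],c['cy'],(-np.array(c['R']).T@np.array(c['t'])).round(3)); print(np.array(c['R']).round(3))
E
```

```text
0.0 [0.159843   0.60383603 0.2407453 ] [ 7.92411106e-01  6.09986978e-01 -5.53101262e-04  4.68046696e-04] 0.08696550720610098 [-0.13741174 -0.00615038  0.58291303]
top 528.8432797356535 312.65735138637365 241.59669690303843 [0.547 0.03  1.053]
[[ 0.015 -1.     0.025]
 [-0.997 -0.017 -0.077]
 [ 0.077 -0.024 -0.997]]
side 509.96268455485585 314.908858205543 240.2444785503527 [ 0.288 -0.586  0.508]
[[ 0.886 -0.464 -0.002]
 [-0.252 -0.478 -0.842]
 [ 0.389  0.746 -0.54 ]]
```

View pics/top0.png

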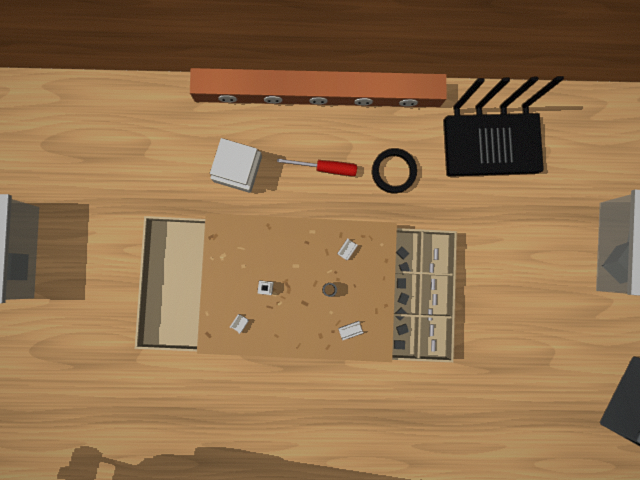

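View pics/side0.png

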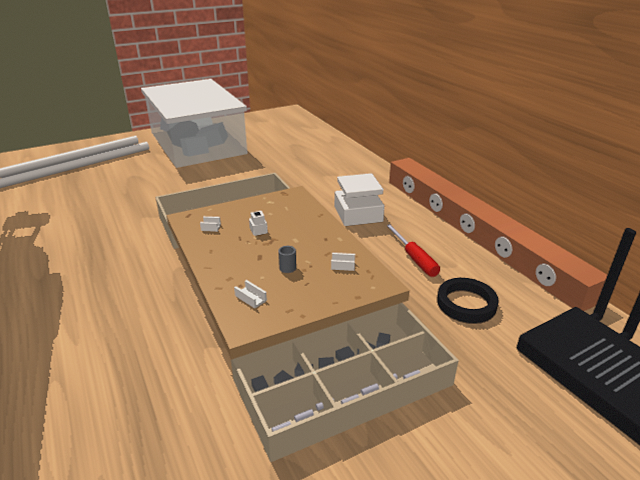

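The top view shows the scrap tray to the left (+y). The offcuts are at about (240,324), (348,249) and (350,330), the insert at (265,288), the coupler at (329,290), and the board corners at about (205,213), (396,223), (393,361) and (198,353). The side view agrees.

```bash
python3 - <<'E'
from h import *
im=cv2.imread('pics/top0.png'); 
hsv=cv2.cvtColor(im,cv2.COLOR_BGR2HSV)
m=((hsv[...,1]<50)&(hsv[...,2]>110)).astype(np.uint8)*255
m[:,:205]=0;m[:,392:]=0;m[:225]=0;m[355:]=0
m=cv2.morphologyEx(m,cv2.MORPH_CLOSE,np.ones((7,7)))
cs,_=cv2.findContours(m,cv2.RETR_EXTERNAL,cv2.CHAIN_APPROX_NONE)
for c in cs:
    if cv2.contourArea(c)<40: continue
    P=np.array([ray('top',p[0],.075)[:2] for p in c],np.float32)*1000
    r=cv2.minAreaRect(P); print(c.reshape(-1,2).mean(0).round(),np.round(r[0]),np.round(r[1]),round(r[2]), 'bp',cv2.boxPoints(r).round().tolist())
# coupler dark
d=((hsv[...,2]<95)&(hsv[...,1]<90)).astype(np.uint8); d[:270]=0;d[310:]=0;d[:,:310]=0;d[:,350:]=0
ys,xs=np.nonzero(d); print('dark',xs.min(),xs.max(),ys.min(),ys.max())
print('coupler top',ray('top',(329.5,290),.09))
print('insert',ray('top',(265,288),.09))
for p in [(205,213),(396,223),(393,361),(198,353)]: print('board',ray('top',p,.065).round(4))
for p in [(145,218),(137,348)]: print('tray',ray('top',p,.044).round(4))
big=cv2.resize(im[205:370,130:400],None,fx=2.9,fy=2.9,interpolation=cv2.INTER_CUBIC); cv2.imwrite('pics/crop.png',big)
E
```

```text
[350. 330.] [461. -65.] [23. 40.] 19 bp [[444.0, -50.0], [457.0, -88.0], [479.0, -80.0], [465.0, -42.0]]
[239. 323.] [471. 139.] [23. 29.] 59 bp [[453.0, 136.0], [478.0, 122.0], [490.0, 141.0], [465.0, 156.0]]
[265. 287.] [537.  93.] [26. 23.] 85 bp [[524.0, 82.0], [548.0, 79.0], [550.0, 105.0], [527.0, 107.0]]
[347. 249.] [610. -58.] [23. 35.] 57 bp [[590.0, -58.0], [619.0, -77.0], [631.0, -58.0], [602.0, -39.0]]
dark 323 336 283 295
coupler top [ 0.53435119 -0.0252802   0.09      ]
insert [0.53623568 0.09171573 0.09      ]
board [0.6742 0.2086 0.065 ]
board [ 0.6618 -0.1508  0.065 ]
board [ 0.4049 -0.146   0.065 ]
board [0.4153 0.2134 0.065 ]
tray [0.6652 0.3259 0.044 ]
tray [0.4204 0.3311 0.044 ]
```

View pics/crop.png

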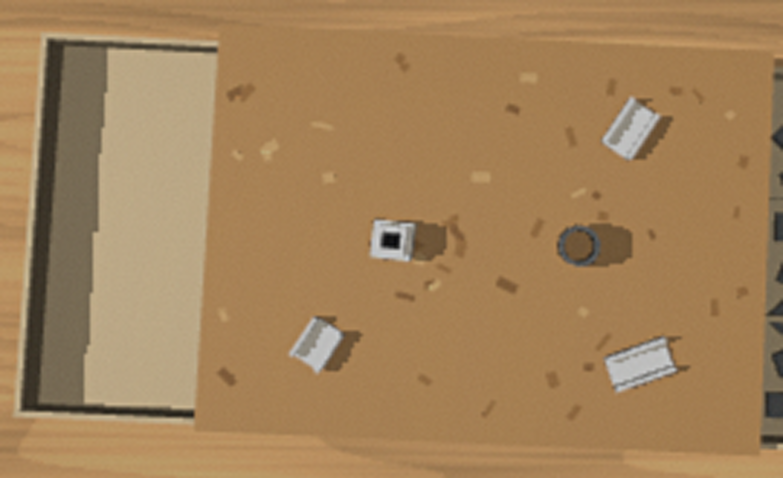

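Sizes match: 23x29 is offcut1, 23x35 is offcut2 and 23x40 is offcut3. The board has a yaw of about 1.8°, its centre is at about (0.539, 0.031), and the scrap tray is on its +y side. I plan straight pushes along board +y with nearly closed fingers. First I turn the tool so that its x lies along board x.

Call:
step_arm --pt "0 0 0 0 0 0.1343" --pt "0 0 0 0 0 0.1343" --pt "0 0 0 0 0 0.1343" --pt "0 0 0 0 0 0.1343" --pt "0 0 0 0 0 0.1343" --pt "0 0 0 0 0 0.1343" --pt "0 0 0 0 0 0.1343" --pt "0 0 0 0 0 0.1343" --pt "0 0 0 0 0 0.1343" --pt "0 0 0 0 0 0.1343" --gripper 0.06

```text
time: 1.1
ee_pos: [0.1599, 0.604, 0.2411]
eef_rot: [1.0, -0.018, -0.0, 0.0]
ft_force: [-0.8, -0.7, 1.0]
width: 0.0152
```

Call:
step_arm --pt "0.022 0.034 0 0 0 0" --pt "0.022 0.034 0 0 0 0" --pt "0.022 0.034 0 0 0 0" --pt "0.022 0.034 0 0 0 0" --pt "0.022 0.034 0 0 0 0" --pt "0.022 0.034 0 0 0 0" --pt "0.022 0.034 0 0 0 0" --pt "0.022 0.034 0 0 0 0" --pt "0.022 0.034 0 0 0 0" --pt "0.022 0.034 0 0 0 0" --pt "0.022 0.034 0 0 0 0" --pt "0.022 0.034 0 0 0 0"

```text
time: 2.3
ee_pos: [0.4116, 0.1865, 0.2414]
eef_rot: [1.0, -0.015, -0.0, -0.0]
ft_force: [0.8, 0.5, -0.5]
width: 0.0053
```

Call:
step_arm --pt "0.0153 0.0223 0 0 0 0" --pt "0.0153 0.0223 0 0 0 0" --pt "0.0153 0.0223 0 0 0 0" --pt "0.0153 0.0223 0 0 0 0" --pt "0 0 0.024 0 0 0" --pt "0 0 0.024 0 0 0" --pt "0 0 0.024 0 0 0" --pt "0 0 0.024 0 0 0" --pt "0 0 0.024 0 0 0" --pt "0 0 0 0 0 0"

```text
time: 3.3
ee_pos: [0.4675, 0.0965, 0.1189]
eef_rot: [1.0, -0.015, -0.002, 0.001]
ft_force: [-0.7, 0.2, -0.1]
width: 0.005
```

```bash
python3 - <<'E'
from h import *
s=read_state(); print(s['time'],s['ee_pos'],s['eef_rot'].round(4),s['width'])
save('side','side1.png')
p=s['ee_pos']; print('tip px',proj('side',[p[0],p[1],p[2]-.019]), 'board under',proj('side',[p[0],p[1],.065]), 'off1',proj('side',[.471,.139,.075]))
im=cv2.imread('pics/side1.png'); cv2.imwrite('pics/side1c.png',cv2.resize(im[120:360,120:440],None,fx=2.5,fy=2.5))
E
```

```text
3.3 [0.46753884 0.09650531 0.11892056] [ 0.9999 -0.0155 -0.0023  0.0013] 0.005037950236030652
tip px [np.float64(215.08683173364165), np.float64(222.43251705979708)] board under [np.float64(217.4343805639194), np.float64(241.1615362642224)] off1 [np.float64(210.57780632888444), np.float64(223.2927158466417)]
```

View pics/side1c.png

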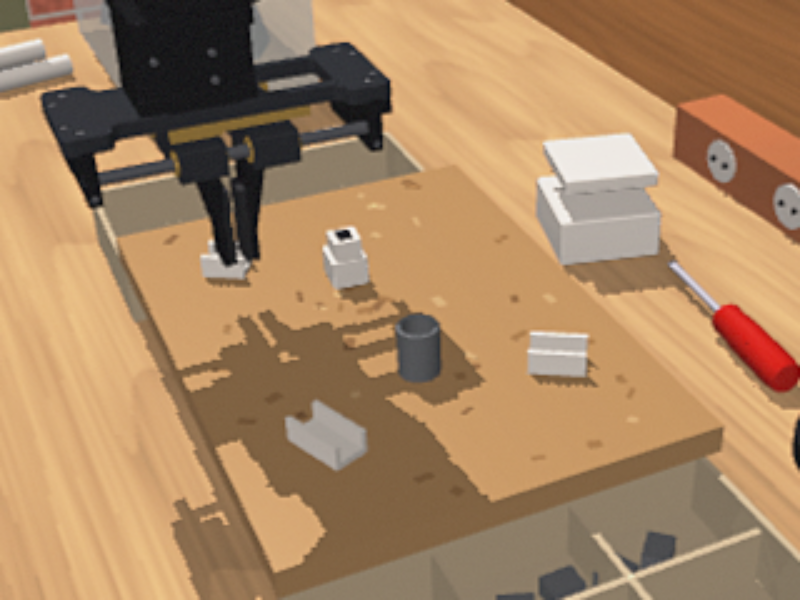

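The crop shows the fingertips just behind offcut1 (crop ~(225,262)) and clear of the insert (345,260). I descend and push.

Call:
step_arm --pt "0.0013 0 0.008 0 0 0" --pt "0.0013 0 0.008 0 0 0" --pt "0 0 0.008 0 0 0" --pt "0 0 0.007 0 0 0" --pt "0 0 0 0 0 0"

```text
time: 3.85
ee_pos: [0.4716, 0.0969, 0.0896]
eef_rot: [1.0, -0.016, -0.001, 0.0]
ft_force: [-0.0, -0.3, 0.4]
width: 0.0056
```

Call:
step_arm --pt "0 -0.01 0 0 0 0" --pt "0 -0.01 0 0 0 0" --pt "0 -0.01 0 0 0 0" --pt "0 -0.01 0 0 0 0" --pt "0 -0.01 0 0 0 0" --pt "0 -0.01 0 0 0 0" --pt "0 -0.01 0 0 0 0" --pt "0 -0.01 0 0 0 0"

```text
time: 4.65
ee_pos: [0.4747, 0.178, 0.0905]
eef_rot: [1.0, -0.015, 0.0, -0.0]
ft_force: [-0.1, -0.1, 1.1]
width: 0.0053
```

```bash
python3 - <<'E'
from h import *
s=read_state(); print(s['time'],s['ee_pos'],s['eef_rot'].round(4),s['ft_force'])
a=save('wrist','w2.png'); b=save('side','side2.png')
a=a[...,::-1];b=b[...,::-1]
cv2.imwrite('pics/m2.png',np.hstack([cv2.resize(a,(400,300)),cv2.resize(b[120:360,120:440],(400,300))]))
E
```

```text
4.65 [0.47465612 0.17795156 0.0905297 ] [ 0.9999 -0.0155  0.     -0.    ] [-0.14480319 -0.11988897  1.06390424]
```

View pics/m2.png

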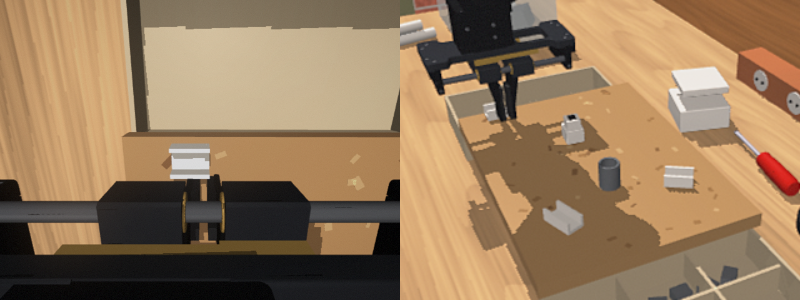

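The wrist view shows offcut1 squared up against the fingertips (~(190,160)) and about 20 mm short of the edge. I push it over.

Call:
step_arm --pt "0 -0.01 0.001 0 0 0" --pt "0 -0.01 0.001 0 0 0" --pt "0 -0.01 0 0 0 0" --pt "0 -0.01 0 0 0 0" --pt "0 -0.01 0 0 0 0" --pt "0 -0.008 0 0 0 0" --pt "0 0 0 0 0 0" --pt "0 0 0 0 0 0"

```text
time: 5.55
ee_pos: [0.4765, 0.2349, 0.0885]
eef_rot: [1.0, -0.015, -0.0, 0.0]
ft_force: [-0.2, -1.3, 0.1]
width: 0.0052
```

Call:
step_arm --pt "0 0 -0.025 0 0 0" --pt "0 0 -0.025 0 0 0" --pt "0 0.035 0 0 0 0" --pt "0 0.035 0 0 0 0" --pt "0 0.035 0 0 0 0" --pt "0 0.035 0 0 0 0" --pt "0 0.035 0 0 0 0" --pt "0 0.035 0 0 0 0" --pt "0 0.035 0 0 0 0" --pt "0 0.035 0 0 0 0" --pt "0 0.035 0 0 0 0" --pt "0 0.03 0 0 0 0"

```text
time: 6.75
ee_pos: [0.4651, -0.1122, 0.1387]
eef_rot: [1.0, -0.016, 0.0, -0.0]
ft_force: [-0.0, -1.0, 0.6]
width: 0.0055
```

```bash
python3 - <<'E'
from h import *
s=read_state(); print(s['time'],s['ee_pos'],s['eef_rot'].round(4),s['ft_force'])
a=save('top','top3.png'); b=save('wrist','w3.png')
a=a[...,::-1];b=b[...,::-1]
cv2.imwrite('pics/m3.png',np.hstack([cv2.resize(a[200:380,130:410],(467,300)),cv2.resize(b,(333,300))]))
E
```

```text
6.75 [ 0.4651086  -0.11218772  0.13867469] [ 9.999e-01 -1.640e-02  2.000e-04 -2.000e-04] [-0.00216006 -0.98875855  0.64377382]
```

View pics/m3.png

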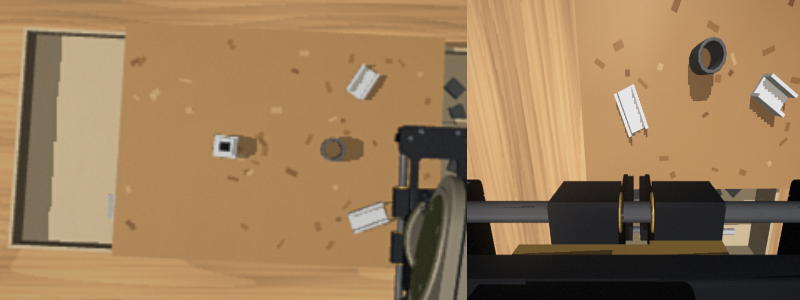

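Offcut1 has dropped into the tray (crop ~(110,205)), and the coupler and insert look unmoved. The fingers are now behind offcut3.

Call:
step_arm --pt "-0.001 0 0.01 0 0 0" --pt "-0.001 0 0.01 0 0 0" --pt "0 0 0.01 0 0 0" --pt "0 0 0.01 0 0 0" --pt "0 0 0.011 0 0 0" --pt "0 0 0 0 0 0" --gripper 0.1

```text
time: 7.45
ee_pos: [0.4628, -0.1095, 0.0858]
eef_rot: [1.0, -0.015, -0.001, 0.0]
ft_force: [-0.4, 0.1, 0.4]
width: 0.0086
```

Call:
step_arm --pt "0 -0.007 0 0 0 0" --pt "0 -0.007 0 0 0 0" --pt "0 -0.007 0 0 0 0" --pt "0 -0.007 0 0 0 0" --pt "0 -0.007 0 0 0 0" --pt "0 -0.007 0 0 0 0" --pt "0 -0.007 0 0 0 0" --pt "0 -0.007 0 0 0 0" --pt "0 -0.007 0 0 0 0" --pt "0 -0.007 0 0 0 0"

```text
time: 8.45
ee_pos: [0.4659, -0.0392, 0.0875]
eef_rot: [1.0, -0.015, 0.0, -0.0]
ft_force: [0.0, -0.3, -0.1]
width: 0.0085
```

```bash
python3 - <<'E'
from h import *
s=read_state(); print(s['time'],s['ee_pos'],s['eef_rot'].round(4),s['ft_force'])
a=save('side','s4.png'); b=save('wrist','w4.png')
a=a[...,::-1];b=b[...,::-1]
cv2.imwrite('pics/m4.png',np.hstack([cv2.resize(a[120:360,120:440],(400,300)),cv2.resize(b,(400,300))]))
E
```

```text
8.45 [ 0.46594387 -0.03918902  0.08753125] [ 0.9999 -0.0155  0.     -0.    ] [ 0.00563924 -0.33946868 -0.09094946]
```

View pics/m4.png

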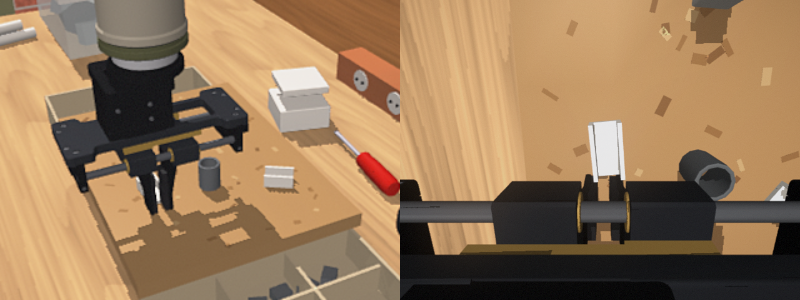

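Offcut3 sits square on both fingertips (wrist view ~(606,150)) and the coupler is well clear at ~(708,175). I keep pushing.

Call:
step_arm --pt "0 -0.01 0 0 0 0" --pt "0 -0.01 0 0 0 0" --pt "0 -0.01 0 0 0 0" --pt "0 -0.01 0 0 0 0" --pt "0 -0.01 0 0 0 0" --pt "0 -0.01 0 0 0 0" --pt "0 -0.01 0 0 0 0" --pt "0 -0.01 0 0 0 0" --pt "0 -0.01 0 0 0 0" --pt "0 -0.01 0 0 0 0" --pt "0 -0.01 0 0 0 0" --pt "0 -0.01 0 0 0 0"

```text
time: 9.75
ee_pos: [0.4697, 0.081, 0.0875]
eef_rot: [1.0, -0.016, -0.0, -0.0]
ft_force: [0.2, 0.3, 0.4]
width: 0.0086
```

```bash
python3 - <<'E'
from h import *
s=read_state(); print(s['time'],s['ee_pos'],s['eef_rot'].round(4),s['ft_force'])
b=save('wrist','w5.png')
hsv=cv2.cvtColor(b,cv2.COLOR_RGB2HSV); m=((hsv[...,1]<40)&(hsv[...,2]>150)).astype(np.uint8)*255
for c in cv2.findContours(m,cv2.RETR_EXTERNAL,cv2.CHAIN_APPROX_NONE)[0]:
    if cv2.contourArea(c)>150:
        r=cv2.minAreaRect(np.array([ray('wrist',p[0],.078)[:2]*1000 for p in c],np.float32)); print(cv2.boundingRect(c),np.round(r[0]),np.round(r[1]),round(r[2]))
E
```

```text
9.75 [0.46965943 0.08100123 0.08752536] [ 0.9999 -0.0155 -0.     -0.    ] [0.23355057 0.29579514 0.3558707 ]
(451, 242, 76, 77) [541.  93.] [34. 36.] 84
(301, 192, 60, 100) [474. 112.] [22. 43.] 3
```

Offcut3 is at (474,112) mm, and the fingers have crept about 4 mm to one side of it. I back off, recentre and push on over the edge.

Call:
step_arm --pt "0 0.008 0 0 0 0" --pt "0.004 0 0 0 0 0" --pt "0 -0.008 0 0 0 0" --pt "0 -0.01 0 0 0 0" --pt "0 -0.01 0 0 0 0" --pt "0 -0.01 0 0 0 0" --pt "0 -0.01 0 0 0 0" --pt "0 -0.01 0 0 0 0" --pt "0 -0.01 0 0 0 0" --pt "0 -0.01 0 0 0 0" --pt "0 -0.01 0 0 0 0" --pt "0 -0.01 0 0 0 0"

```text
time: 11.0
ee_pos: [0.4764, 0.1709, 0.0875]
eef_rot: [1.0, -0.015, -0.0, -0.0]
ft_force: [0.1, -0.0, -0.5]
width: 0.0085
```

Call:
step_arm --pt "0 -0.01 0 0 0 0" --pt "0 -0.01 0 0 0 0" --pt "0 -0.01 0 0 0 0" --pt "0 -0.01 0 0 0 0" --pt "0 -0.01 0 0 0 0" --pt "0 -0.01 0 0 0 0" --pt "0 -0.007 0 0 0 0" --pt "0 0 0 0 0 0" --pt "0 0 0 0 0 0"

```text
time: 11.9
ee_pos: [0.4785, 0.2367, 0.0875]
eef_rot: [1.0, -0.016, -0.0, 0.0]
ft_force: [0.1, 0.1, -0.4]
width: 0.0086
```

```bash
python3 - <<'E'
from h import *
s=read_state(); print(s['time'],s['ee_pos'],s['eef_rot'].round(4),s['ft_force'])
b=save('wrist','w6.png')[...,::-1]; a=save('side','s6.png')[...,::-1]
cv2.imwrite('pics/m6.png',np.hstack([cv2.resize(a[120:360,120:440],(400,300)),cv2.resize(b,(400,300))]))
E
```

```text
11.9 [0.4785373  0.23672629 0.0874801 ] [ 9.999e-01 -1.550e-02 -0.000e+00  1.000e-04] [ 0.14803977  0.10360886 -0.40887605]
```

View pics/m6.png

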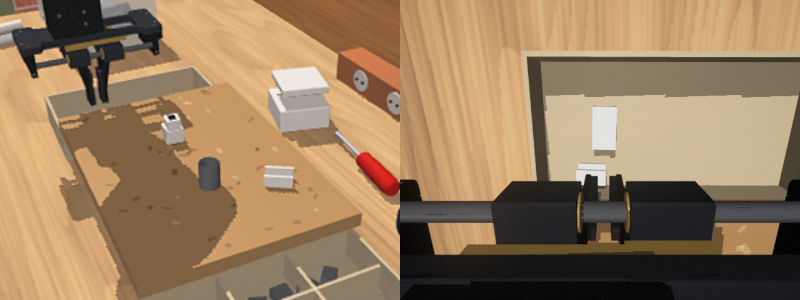

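Both offcuts lie in the tray (wrist view (604,128) and (590,172)), and the insert and coupler are untouched. Next I lift and go behind offcut2.

Call:
step_arm --pt "0 0 -0.028 0 0 0" --pt "0 0 -0.028 0 0 0" --pt "0.0142 0.0335 0 0 0 0" --pt "0.0142 0.0335 0 0 0 0" --pt "0.0142 0.0335 0 0 0 0" --pt "0.0142 0.0335 0 0 0 0" --pt "0.0142 0.0335 0 0 0 0" --pt "0.0142 0.0335 0 0 0 0" --pt "0.0142 0.0335 0 0 0 0" --pt "0.0142 0.0335 0 0 0 0" --pt "0.0142 0.0335 0 0 0 0" --pt "0.0142 0.0335 0 0 0 0"

```text
time: 13.2
ee_pos: [0.6102, -0.1041, 0.1435]
eef_rot: [1.0, -0.016, -0.0, -0.0]
ft_force: [1.3, 1.1, -0.1]
width: 0.0085
```

Call:
step_arm --pt "0 0 0.01 0 0 0" --pt "0 0 0.01 0 0 0" --pt "0 0 0 0 0 0"

```text
time: 13.5
ee_pos: [0.6089, -0.1011, 0.1217]
eef_rot: [1.0, -0.015, -0.001, -0.0]
ft_force: [0.8, 1.7, -1.2]
width: 0.0085
```

```bash
python3 - <<'E'
from h import *
s=read_state(); print(s['time'],s['ee_pos'],s['eef_rot'].round(4))
b=save('wrist','w7.png')
hsv=cv2.cvtColor(b,cv2.COLOR_RGB2HSV); m=((hsv[...,1]<40)&(hsv[...,2]>150)).astype(np.uint8)*255
m=cv2.morphologyEx(m,cv2.MORPH_CLOSE,np.ones((9,9)))
for c in cv2.findContours(m,cv2.RETR_EXTERNAL,cv2.CHAIN_APPROX_NONE)[0]:
    if cv2.contourArea(c)>150:
        r=cv2.minAreaRect(np.array([ray('wrist',p[0],.078)[:2]*1000 for p in c],np.float32)); print(cv2.boundingRect(c),np.round(r[0]),np.round(r[1]),cv2.boxPoints(r).round().tolist())
E
```

```text
13.5 [ 0.60892273 -0.10106197  0.12167586] [ 9.999e-01 -1.510e-02 -1.500e-03 -4.000e-04]
(287, 161, 80, 73) [613. -57.] [23. 35.] [[592.0, -58.0], [621.0, -76.0], [634.0, -57.0], [605.0, -38.0]]
(596, 0, 29, 80) [743.  11.] [33.  4.] [[740.0, -5.0], [743.0, -6.0], [747.0, 27.0], [743.0, 27.0]]
```

Call:
step_arm --pt "0.002 0 0.009 0 0 0" --pt "0.002 0 0.009 0 0 0" --pt "0 0 0.009 0 0 0" --pt "0 0 0.007 0 0 0" --pt "0 0 0 0 0 0"

```text
time: 14.05
ee_pos: [0.6133, -0.1022, 0.0881]
eef_rot: [1.0, -0.015, -0.001, -0.0]
ft_force: [0.0, -0.9, -0.1]
width: 0.0087
```

Call:
step_arm --pt "0 -0.007 0 0 0 0" --pt "0 -0.007 0 0 0 0" --pt "0 -0.007 0 0 0 0" --pt "0 -0.007 0 0 0 0" --pt "0 -0.007 0 0 0 0" --pt "0 -0.007 0 0 0 0" --pt "0 -0.007 0 0 0 0" --pt "0 -0.007 0 0 0 0" --pt "0 -0.007 0 0 0 0" --pt "0 -0.007 0 0 0 0"

```text
time: 15.05
ee_pos: [0.6162, -0.0319, 0.0895]
eef_rot: [1.0, -0.016, -0.0, -0.0]
ft_force: [0.4, -1.1, 0.5]
width: 0.009
```

```bash
cat >> h.py <<'E'
def look(f):
    s=read_state(); print(s['time'],s['ee_pos'],s['eef_rot'].round(4))
    b=save('wrist',f)
    hsv=cv2.cvtColor(b,cv2.COLOR_RGB2HSV); m=((hsv[...,1]<40)&(hsv[...,2]>150)).astype(np.uint8)*255
    m=cv2.morphologyEx(m,cv2.MORPH_CLOSE,np.ones((9,9)))
    for c in cv2.findContours(m,cv2.RETR_EXTERNAL,cv2.CHAIN_APPROX_NONE)[0]:
        if cv2.contourArea(c)>150:
            r=cv2.minAreaRect(np.array([ray('wrist',p[0],.078)[:2]*1000 for p in c],np.float32)); print(cv2.boundingRect(c),np.round(r[0]),np.round(r[1]),cv2.boxPoints(r).round().tolist())
E
python3 -c "
from h import *
look('w8.png')"
```

```text
15.05 [ 0.61621936 -0.03185777  0.08950553] [ 0.9999 -0.0155 -0.     -0.    ]
(259, 221, 89, 73) [609.  -8.] [26. 34.] [[589.0, -15.0], [622.0, -25.0], [629.0, 0.0], [596.0, 10.0]]
(601, 60, 39, 142) [739.  40.] [54.  6.] [[734.0, 14.0], [740.0, 13.0], [745.0, 67.0], [739.0, 68.0]]
(37, 0, 87, 35) [531.  88.] [11. 31.] [[516.0, 83.0], [547.0, 82.0], [547.0, 93.0], [516.0, 94.0]]
```

Offcut2 is still turning and sits 7 mm to the left of the fingers. I back off, shift left and go on.

Call:
step_arm --pt "0 0.01 0 0 0 0" --pt "-0.006 0 0 0 0 0" --pt "0 -0.005 0 0 0 0" --pt "0 -0.005 0 0 0 0" --pt "0 -0.007 0 0 0 0" --pt "0 -0.008 0 0 0 0" --pt "0 -0.008 0 0 0 0" --pt "0 -0.008 0 0 0 0" --pt "0 -0.008 0 0 0 0" --pt "0 -0.008 0 0 0 0" --pt "0 -0.008 0 0 0 0" --pt "0 -0.008 0 0 0 0"

```text
time: 16.3
ee_pos: [0.6122, 0.0315, 0.0895]
eef_rot: [1.0, -0.015, -0.0, -0.0]
ft_force: [0.4, -0.1, 0.1]
width: 0.0089
```

```bash
python3 -c "
from h import *
look('w9.png')"
```

```text
16.3 [0.61218905 0.03147221 0.08951716] [ 9.999e-01 -1.540e-02 -0.000e+00 -1.000e-04]
(270, 230, 80, 57) [607.  56.] [26. 34.] [[590.0, 43.0], [624.0, 42.0], [625.0, 68.0], [590.0, 69.0]]
(590, 179, 45, 122) [737.  59.] [55.  4.] [[732.0, 32.0], [737.0, 32.0], [742.0, 86.0], [738.0, 87.0]]
(86, 139, 84, 70) [535.  95.] [27. 34.] [[516.0, 83.0], [550.0, 79.0], [553.0, 106.0], [519.0, 110.0]]
(616, 0, 24, 58) [729. 141.] [ 8. 20.] [[723.0, 150.0], [727.0, 130.0], [735.0, 132.0], [731.0, 152.0]]
(553, 0, 87, 93) [723. 137.] [28. 36.] [[703.0, 128.0], [738.0, 120.0], [744.0, 147.0], [709.0, 155.0]]
```

Call:
step_arm --pt "0 -0.01 0 0 0 0" --pt "0 -0.01 0 0 0 0" --pt "0 -0.01 0 0 0 0" --pt "0 -0.01 0 0 0 0" --pt "0 -0.01 0 0 0 0" --pt "0 -0.01 0 0 0 0" --pt "0 -0.01 0 0 0 0" --pt "0 -0.01 0 0 0 0" --pt "0 -0.01 0 0 0 0" --pt "0 -0.01 0 0 0 0" --pt "0 -0.01 0 0 0 0"

```text
time: 17.45
ee_pos: [0.6156, 0.1415, 0.0895]
eef_rot: [1.0, -0.015, -0.0, -0.0]
ft_force: [0.3, 0.0, -0.7]
width: 0.0088
```

Call:
step_arm --pt "0 -0.01 0 0 0 0" --pt "0 -0.01 0 0 0 0" --pt "0 -0.01 0 0 0 0" --pt "0 -0.01 0 0 0 0" --pt "0 -0.01 0 0 0 0" --pt "0 -0.01 0 0 0 0" --pt "0 -0.01 0 0 0 0" --pt "0 -0.01 0 0 0 0" --pt "0 -0.01 0 0 0 0" --pt "0 -0.006 0 0 0 0" --pt "0 0 0 0 0 0" --pt "0 0 0 0 0 0"

```text
time: 18.65
ee_pos: [0.6186, 0.2362, 0.0895]
eef_rot: [1.0, -0.016, -0.0, 0.0]
ft_force: [0.1, 0.0, 0.3]
width: 0.0088
```

Call:
step_arm --pt "0 0 -0.02 0 0 0" --pt "0 0 -0.025 0 0 0" --pt "0 0 -0.025 0 0 0" --pt "0 0 -0.025 0 0 0" --pt "0 0.03 0 0 0 0" --pt "0 0.03 0 0 0 0" --pt "0 0 0 0 0 0" --pt "0 0 0 0 0 0"

```text
time: 19.45
ee_pos: [0.6169, 0.1754, 0.1848]
eef_rot: [1.0, -0.017, 0.0, -0.0]
ft_force: [0.2, 0.5, -0.1]
width: 0.009
```

```bash
python3 - <<'E'
from h import *
s=read_state(); print(s['time'],s['ee_pos'],s['ft_force'])
b=save('wrist','w10.png')[...,::-1]; a=save('side','s10.png')[...,::-1]
cv2.imwrite('pics/m10.png',np.hstack([cv2.resize(a[120:360,120:440],(400,300)),cv2.resize(b,(400,300))]))
E
```

```text
19.45 [0.61685658 0.17537902 0.18481162] [ 0.2145942   0.5264967  -0.12805106]
```

View pics/m10.png

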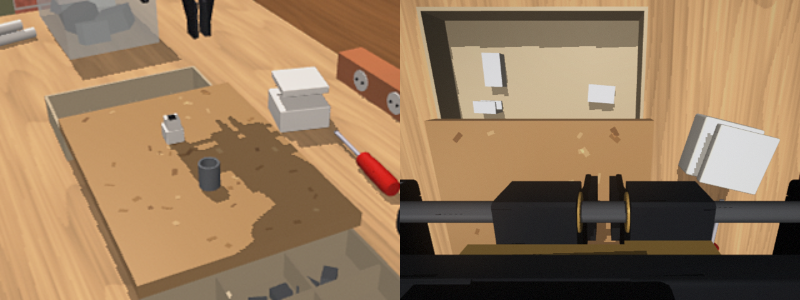

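All three offcuts are in the tray (wrist view (493,70), (487,106), (601,94)) and the coupler and insert are standing. One numeric check of the tray coordinates and the loose items follows.

```bash
python3 - <<'E'
from h import *
xb=np.array([.9995,-.031]);yb=np.array([.031,.9995]);c0=np.array([.539,.0313])+.235*yb
b=cv2.imread('pics/w10.png');hsv=cv2.cvtColor(b,cv2.COLOR_BGR2HSV)
m=((hsv[...,1]<40)&(hsv[...,2]>150)).astype(np.uint8)*255
m[190:]=0;m[:,380:]=0
for c in cv2.findContours(m,cv2.RETR_EXTERNAL,cv2.CHAIN_APPROX_NONE)[0]:
    if cv2.contourArea(c)<100: continue
    r=cv2.minAreaRect(np.array([ray('wrist',p[0],.018)[:2] for p in c],np.float32))
    d=np.array(r[0])-c0; print('tray frame',(d@xb).round(3),(d@yb).round(3),np.round(r[1],3))
def loose(f):
    im=cv2.imread(f);h=cv2.cvtColor(im,cv2.COLOR_BGR2HSV); out=[]
    for lo,m in (((155,195,260,240),(h[...,1]<60)&(h[...,2]>110)),((190,240,270,285),0)):
        x0,y0=(235,195) if out==[] else (270,238)
        R=h[y0:y0+50,x0:x0+45]
        k=(R[...,1]<60)&(R[...,2]>120) if out==[] else (R[...,1]<70)&(R[...,2]<110)
        ys,xs=np.nonzero(k); out.append((x0+np.median(xs),y0+np.median(ys),len(xs)))
    return out
for f in('side0.png','s10.png'): print(f,loose('pics/'+f))
E
```

```text
tray frame -0.078 -0.04 [0.018 0.037]
tray frame 0.072 -0.024 [0.022 0.034]
tray frame -0.066 0.005 [0.04  0.022]
side0.png [(np.float64(258.0), np.float64(224.0), 334), (np.float64(287.0), np.float64(259.0), 397)]
s10.png [(np.float64(258.0), np.float64(224.0), 323), (np.float64(287.0), np.float64(260.0), 385)]
```

```bash
python3 -c "
from bench import *
print(close_job())"
```

```text
the job is handed in; nothing more can be done
None
```

I swept all three offcuts straight along the board and over its +y end into the undivided scrap tray. I used nearly closed fingertips, backing off to recentre once on offcut3 and once on offcut2. The job was handed in at about 19.6 s of the 64 s allowed.

**Offcuts:** The last wrist image puts their centres in the tray frame at about (-0.078, -0.040), (0.072, -0.024) and (-0.066, 0.005) m. All three are inside the limits.

**Unclear reading:** Offcut1's outline measured 18 x 37 mm instead of its flat size of 28 x 22 mm. It is probably tilted or lying on its side. I did not measure its height, but it looks to lie inside the tray.

**Loose items:** In the side image the coupler and insert stood within 1 pixel of where they started. I checked the wall box and screwdriver by eye only, and they looked unmoved. The tape was not in the final crops, but the arm never worked near it.

**Contact:** At the end the arm was clear of everything, with about 0.6 N read at the wrist.

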